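# Click the fence stop's thumbwheel to its mark and lock it

### The arm

A 7-joint arm with a two-finger parallel gripper is mounted at the origin on the work surface. World frame = base frame: x ahead of the robot, y to its left, z up, the work surface at z = 0. Lengths are in m, angles in rad, forces in N, time in s.
With the tool pointing down it reaches from about 0.35 to 0.9 m from the base axis. Payload 8.1 kg.
Tool frame: the origin (TCP) lies at the very end of the fingers, on their centre line; the grasp point (between the pads) lies 19 mm behind it (env.grip_depth is the distance from the TCP to the grasp point, in m); z points along the fingers, y is the direction in which the jaws open and shut (so a half turn about z gives the same grasp; the last joint's range is limited). The gripper opens to 92 mm and grips with 3 to 60 N. Pads are 19 mm wide; open, the fingers measure 130 mm over their backs; the gripper's body (75 mm by 190 mm) begins 47 mm behind the grasp point.
Start: joints at [1.234, 0.434, 0.025, 1.573, -0.012, 1.134, -0.075], TCP at [0.145, -0.608, 0.227] pointing down, gripper open.
Joint ranges: [-2.62, 2.62], [-0.44, 2.09], [-1.27, 1.32], [0.08, 2.57], [-1.32, 4.46], [0.12, 2], [-2.74, 2.74]. Speed limits (rad/s): [2.22, 2.22, 3.01, 3.01, 3.14, 3.14, 3.14].

### API

Orientations are given as a unit quaternion [x, y, z, w].
In Python, from cell import env gives the robot as it stands.
- The arm moves only by the tool send_rows, never from a script. Its argument "series" is a list of rows, each a list of 3 entries, a list of its own where there are three numbers: the opening, from 0 (shut) to 1 (fully open), then the shift along the tool's x, y, z in mm, then the turn, a rotation vector about the tool's x, y, z in degrees. A call has 1 to 10 rows; each row is the pose to reach, as a shift and turn from the pose measured when the call began, along the tool's axes at that moment; what a row does not reach only later rows make up. A row lasts 1/10 s, in which the tool goes at most 50 mm and 8.59 degrees, less where a joint would pass 70% of its speed; a pose out of reach is approached as far as the arm can. A call with a gripper value outside its range is refused whole. The fingers move at their own pace and stop on an object; "grip_force" is the grip in N (left out, the last holds). Time passes only in rows, so rows that repeat a pose let the fingers close. It gives the time, the measured TCP pose, the force and the opening at its end, in the units of the state.
- env.sense(): the state, without advancing time (a new reading comes with each control period).
- env.capture(name): name is "scene" or "side" or "wrist"; returns a dict with "img" (384x512x3 uint8, blue, green, red), "z_map" (384x512 float32, m along the optical axis (not along the pixel's ray), 0 where there is no reading), "camera_matrix" (3x3 intrinsics, pixels), "k1" (the pictures are not rectified: a ray, as slopes to the right and down, at radius r is drawn at 1 + k1 r^2 times it, then the intrinsics apply), "extrinsics" (4x4, takes a point from world to camera coordinates). Camera axes: x right, y up, looking along -z (the intrinsics and any distortion apply to the point x, -y, -z); pixel columns grow to the right and rows downward; lengths in m; the calibration is good to about 2 mm. A picture is of the moment at which its call begins.
- env.close_job(): hands the job in, once; it reports no verdict.
Trained networks look in the newest picture that a camera, given by its name, has taken for a name from the list of things; names that differ only in an ending like _2 or _b are one class to them, and where a whole thing is asked for, a point or a joint stands for the part that bears it (a point fixed in the world has none). Each returns a list of dicts, best first, with "conf" (0 to 1); they miss things now and then, are a little off and sometimes report something else, mostly with a low value. They report only what shows in the picture. A call takes as long as a camera call.
- env.search_frame(label, camera): "bbox" ([left, top, right, bottom] in pixels, round what is visible of it).
- env.pinpoint(label, camera): "xy" ([column, row] in pixels: a listed point, or the origin of a listed thing).
The state is a dict: "clock": time; "qpos": joint angles; "joint_vel": joint speeds; "effort": joint torques, N m; "ee_pos": TCP position; "tcp_rot": TCP orientation; "force": force on the tool from outside, world axes, zero at the start; "torque": the same for the moment, N m; "gripper_width": finger opening in m.
Only numpy, scipy, OpenCV 4.12 (cv2) and the standard library are available. Lean on these libraries where they do the work, as an engineer would, in place of code of your own. Each camera call takes 0.05 s, during which the arm holds its last target. There are 200 camera calls.

### The job

Set the length stop on the saw fence: with a fingertip against its teeth, flick the thumbwheel round clockwise (seen from above), click by click, until the red tooth has clicked in at the white pointer on the fence, without going past it. Then push the blue-knobbed lock lever all the way over towards the fence, and leave the wheel at its mark. Push only, gently; do not pick up or disturb the wood strip, the offcut, the glue bottle or the jar.

Things in the scene. Friction and masses are not known exactly. Their poses are not given: they have to be found in the camera images.
- stop: Fixed length stop with fence. Origin: centre of the underside of its grey base plate (110 x 260 x 12 mm in x, y, z), on the table; z up, +x towards the fence. Wheel axis at x 0, y -60 mm, on a round dark pedestal, 60 mm diameter, 57 mm high. Lock lever's block (70 x 50 mm, to 37 mm height) at x -5, y 85 mm. A stop screw with rubber pad lies at x 30, y -80 to -162 mm, below 45 mm.
- wheel (a joint): Thumbwheel angle, growing clockwise seen from above (rad). 8 clicks a turn: detents rest it at multiples of 0.785; pushed past half way (22.5 degrees) it snaps on to the next click by itself, let go before that it falls back. Red tooth at the pointer: 4.712 (click 6). It starts at click 1, 2, 3 or 4. There is no end stop at the pointer. About 3 N on a tooth turns it over a click.
- wheel_center (a point): Centre of the wheel, on its upright axis, 70 mm above the table. Black disc, radius 36 mm, with 8 radial teeth (7 yellow, 1 red) out to radius 46 mm, each 7 mm wide; all 16 mm thick (62 to 78 mm above the table), overhanging the pedestal, so a fingertip fits beside the disc between teeth. At rest one tooth points straight away from the fence (stop's -x); there clockwise is towards the stop's +y.
- red_tooth (a point): Outer end of the red tooth (46 mm from the wheel's axis, mid-thickness); a red stripe on the disc leads to it. It goes round with the wheel.
- pointer (a point): Tip of the white pointer fixed on the fence, 47 mm from the wheel's axis in the stop's +x, 84 mm above the table. The aluminium fence is 30 mm thick and 60 mm high (stop's x 63 to 93 mm, y -360 to 200 mm); the black pointer holder on it reaches 84 mm height.
- lock (a joint): Angle of the lock lever (rad): 0 leaning back, away from the fence, 1.0 fully over towards the fence (its end stop). It starts between 0 and 0.15 and stays where it is left (light friction, about 1 N at the knob).
- lock_tip (a point): Centre of the blue ball knob (26 mm diameter) on the lever, a 10 mm steel rod. It swings on an 80 mm radius in the stop's x-z plane about a pivot at x -5, y 85 mm of the stop, 34 mm above the table: from 0.5 rad behind upright to 0.5 rad past it (knob centre 104 mm high at both ends, 114 mm upright).
- strip: Loose pine strip 40 x 220 x 20 mm lying along the front of the fence, beyond the stop's rubber pad. Origin: centre of its underside, long side along its y. Leave it alone.
- offcut: Loose pine offcut 32 x 110 x 32 mm lying on the table on the near side of the wheel. Origin: centre of its underside, long side along its y. Leave it alone.
- glue: White glue bottle with red cap, 52 mm diameter, 130 mm tall, upright beyond the lever's side of the stop. Origin: centre of its underside. Leave it alone.
- screws: Small amber jar with steel lid, 48 mm diameter, 50 mm tall, upright on the table near the wheel's side of the stop. Origin: centre of its underside. Leave it alone.

How it is judged:
By the outcome, as a careful person would: the job done as asked, in the order asked, and still so for the second after the job is handed in, with the robot touching nothing.
It also fails if it takes over 58 s, if anything falls off the work surface, if the arm or the gripper's body presses on something with over 40 N, if the wrist force passes 120 N, or if a joint passes its speed limit or range.

## Working session

There is one attempt and no reset: what is moved stays moved. The work goes in short steps, Python scripts to look and compute and a tool call to move; the robot and the scene stay as the last step left them, time stands still between calls to the robot, and variables do not carry over. Pictures are saved under pics/ and viewed, about 8 in all and at most 12, crops included, and the job is handed in when it is done.

Besides the shell and the picture viewer there is one more tool, called after "Request:" by a JSON object that holds its "fn" and its "kwargs". send_rows: Moves the arm, as the interface text tells. Its arguments: {"type":"object","properties":{"series":{"type":"array"},"grip_force":{"type":"number"}},"required":["series"]}

```bash
ls; mkdir -p pics; cat > h.py <<'E'
import numpy as np, cv2
from cell import env
def ray(c,uv):
    K=np.array(c["camera_matrix"]);
    d=np.array([(uv[0]-K[0,2])/K[0,0],(uv[1]-K[1,2])/K[1,1]]); s=d.copy()
    for _ in range(20): s=d/(1+c["k1"]*(s@s))
    T=np.array(c["extrinsics"]); R=T[:3,:3]; o=-R.T@T[:3,3]
    return o, R.T@np.array([s[0],-s[1],-1.0])
def at_z(c,uv,z):
    o,d=ray(c,uv); return o+d*(z-o[2])/d[2]
def at_depth(c,uv):
    o,d=ray(c,uv); u,v=int(round(uv[0])),int(round(uv[1]))
    return o+d*float(c["z_map"][v,u])
def proj(c,p):
    T=np.array(c["extrinsics"]); q=T[:3,:3]@np.array(p)+T[:3,3]; s=np.array([q[0],-q[1]])/-q[2]
    s=s*(1+c["k1"]*(s@s)); K=np.array(c["camera_matrix"]); return np.array([K[0,0]*s[0]+K[0,2],K[1,1]*s[1]+K[1,2]])
Z=dict(stop=0,wheel_center=.07,red_tooth=.07,pointer=.084,lock_tip=.106,strip=0,offcut=0,glue=0,screws=0)
E
cat > a.py <<'E'
from h import *
np.set_printoptions(precision=4,suppress=True)
ims=[]
for n in ("scene","side"):
    c=env.capture(n); ims.append(c["img"])
    for l,z in Z.items():
        r=env.pinpoint(l,n)
        if r: print(n,l,round(r[0]["conf"],2),np.round(r[0]["xy"],1),at_z(c,r[0]["xy"],z))
for n,i in zip(("scene","side"),ims): cv2.imwrite(f"pics/{n}0.png",i)
s=env.sense(); print(s["clock"],s["ee_pos"],s["tcp_rot"],s["force"],s["gripper_width"])
E
python3 a.py
```

```text
pics
scene stop 0.71 [237.8 204. ] [0.5975 0.0057 0.    ]
scene wheel_center 0.79 [223.2 171.4] [ 0.6013 -0.0613  0.07  ]
scene red_tooth 0.75 [240.4 174. ] [ 0.5669 -0.0306  0.07  ]
scene pointer 0.73 [203.8 175.6] [ 0.6558 -0.0647  0.084 ]
scene lock_tip 0.71 [266.6 194.6] [0.5578 0.0829 0.106 ]
scene strip 0.84 [173.2 140.6] [ 0.6483 -0.2916  0.    ]
scene offcut 0.6 [275.6 161.5] [ 0.4312 -0.0671  0.    ]
scene glue 0.73 [276.8 270.4] [0.6143 0.2254 0.    ]
side stop 0.7 [255.8 222.2] [0.6006 0.0141 0.    ]
side red_tooth 0.68 [272.4 192.8] [ 0.5716 -0.032   0.07  ]
side pointer 0.59 [248.  176.3] [ 0.6458 -0.0589  0.084 ]
side lock_tip 0.58 [259.6 214.7] [0.5668 0.0889 0.106 ]
side strip 0.82 [274.  149.4] [ 0.6469 -0.3077  0.    ]
side offcut 0.86 [321.2 213.3] [ 0.447  -0.0706  0.    ]
side glue 0.69 [222.4 283.7] [0.611 0.222 0.   ]
side screws 0.77 [301.1 165.8] [ 0.5463 -0.2529  0.    ]
1.0 [ 0.1448 -0.608   0.2267] [0.9932 0.1166 0.     0.    ] [-0.7764  0.9787 -0.6352] 0.09181611335734621
```

```bash
python3 - <<'E'
import cv2
a=cv2.imread("pics/scene0.png")[110:310,120:340];b=cv2.imread("pics/side0.png")[110:310,170:390]
cv2.imwrite("pics/both.png",cv2.resize(cv2.vconcat([a,b])if 0 else cv2.hconcat([a,b]),(800,364),interpolation=cv2.INTER_CUBIC))
E
```

```text
(no output)
```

View pics/both.png

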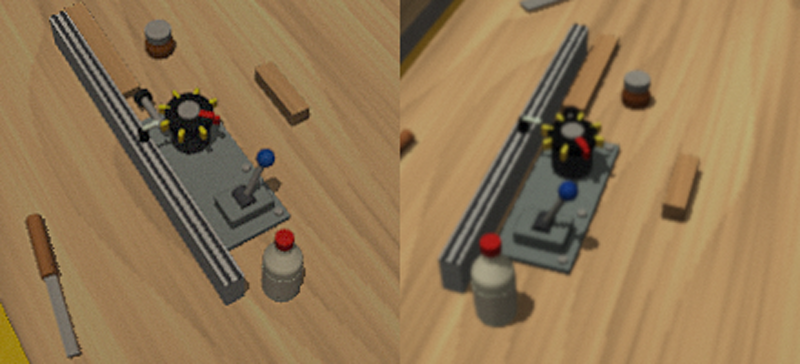

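Both views show the wheel left of the fence pointer, with the red tooth at crop (210,115), i.e. 135° counter-clockwise from the pointer. That makes it click 3, so 3 clicks to go. The lever leans back, with its knob at crop (265,157). The stop is at about (0.60, 0.0) with yaw near 0. Next I'll move to a hover with the jaws turned along x.

```bash
cat > t.py <<'E'
import sys
from h import *
from scipy.spatial.transform import Rotation as Ro
# usage: t.py x y z yawdeg -> tool-frame shift mm, rotvec deg
def go(x,y,z,yaw):
    s=env.sense(); R=Ro.from_quat(s["tcp_rot"]); T=Ro.from_euler('z',yaw,degrees=True)*Ro.from_euler('x',180,degrees=True)
    print("shift",np.round(R.inv().apply(np.array([x,y,z])-s["ee_pos"])*1000,1),"rot",np.round((R.inv()*T).as_rotvec(degrees=True),1))
if __name__=="__main__": go(*map(float,sys.argv[1:]))
E
python3 t.py .5 -.08 .2 90
```

```text
shift [ 467.8 -431.4   26.7] rot [  0.    0.  -76.6]
```

Request:
{"fn": "send_rows", "kwargs": {"series": [[0, [468, -431, 27], [0, 0, -76.6]], [0, [468, -431, 27], [0, 0, -76.6]], [0, [468, -431, 27], [0, 0, -76.6]], [0, [468, -431, 27], [0, 0, -76.6]], [0, [468, -431, 27], [0, 0, -76.6]], [0, [468, -431, 27], [0, 0, -76.6]], [0, [468, -431, 27], [0, 0, -76.6]], [0, [468, -431, 27], [0, 0, -76.6]], [0, [468, -431, 27], [0, 0, -76.6]], [0, [468, -431, 27], [0, 0, -76.6]]], "grip_force": 20}}

```text
clock: 2.0
ee_pos: [0.4247, -0.1922, 0.2058]
tcp_rot: [0.706, 0.709, 0.0, 0.0]
force: [2.1, -1.6, 0.3]
gripper_width: 0.016
```

```bash
python3 t.py .5 -.08 .2 90
```

```text
shift [111.8  75.8   5.8] rot [0.  0.  0.2]
```

Request:
{"fn": "send_rows", "kwargs": {"series": [[0, [112, 76, 6], [0, 0, 0]], [0, [112, 76, 6], [0, 0, 0]], [0, [112, 76, 6], [0, 0, 0]], [0, [112, 76, 6], [0, 0, 0]], [0, [112, 76, 6], [0, 0, 0]]]}}

```text
clock: 2.5
ee_pos: [0.5004, -0.0792, 0.1997]
tcp_rot: [0.705, 0.709, -0.0, 0.0]
force: [-0.3, -0.4, -0.5]
gripper_width: 0.0006
```

```bash
python3 - <<'E'
from h import *
np.set_printoptions(precision=4,suppress=True)
s=env.sense(); print(s["clock"],s["ee_pos"],s["force"],s["gripper_width"])
for n in ("wrist","scene","side"):
    c=env.capture(n); cv2.imwrite(f"pics/{n}1.png",c["img"])
    for l,z in Z.items():
        r=env.pinpoint(l,n)
        if r: print(n,l,round(r[0]["conf"],2),np.round(r[0]["xy"],1),at_z(c,r[0]["xy"],z))
    if n=="side":
        # fence top: points at height ~.06 in x .64...73
        pass
    v,u=np.nonzero(c["z_map"]>0); P=np.array([at_depth(c,(a,b)) for a,b in zip(u[::3],v[::3])])
    m=(abs(P[:,2]-.06)<.004)&(P[:,0]>.63)&(P[:,0]<.74)&(P[:,1]>-.3)&(P[:,1]<.18)
    F=P[m]
    if len(F)>50:
        k=np.polyfit(F[:,1],F[:,0],1); r=F[:,0]-np.polyval(k,F[:,1]); print(n,"fence",len(F),k,np.percentile(r,[2,98]),F[:,1].min(),F[:,1].max())
        print("x at wheel y", np.polyval(k,-.062))
E
```

```text
2.5 [ 0.5004 -0.0792  0.1997] [-0.2844 -0.4024 -0.4597] 0.000626264657332014
wrist stop 0.79 [336.6 104.9] [0.6025 0.0025 0.    ]
wrist wheel_center 0.75 [348.3 163.5] [ 0.6002 -0.0562  0.07  ]
wrist red_tooth 0.64 [321.8 133.1] [ 0.5698 -0.025   0.07  ]
wrist pointer 0.58 [393.4 170. ] [ 0.6416 -0.0597  0.084 ]
wrist strip 0.85 [341.4 302.3] [ 0.6382 -0.2876  0.    ]
wrist offcut 0.64 [200.6 153.1] [ 0.4326 -0.0581  0.    ]
wrist fence 2749 [-0.0067  0.6757] [-0.0131  0.0156] -0.2762071105119386 0.09684612238757866
x at wheel y 0.6761015216878431
scene stop 0.57 [236.3 207.1] [0.6059 0.0124 0.    ]
scene wheel_center 0.57 [224.4 172.4] [ 0.6003 -0.0568  0.07  ]
scene red_tooth 0.55 [243.1 175.9] [ 0.564  -0.0215  0.07  ]
scene pointer 0.87 [206.8 175.9] [ 0.6496 -0.0599  0.084 ]
scene lock_tip 0.47 [267.4 197.8] [0.5613 0.092  0.106 ]
scene strip 0.82 [174.3 138.8] [ 0.6424 -0.2965  0.    ]
scene offcut 0.92 [273.9 163.9] [ 0.4401 -0.0621  0.    ]
scene glue 0.71 [273.  267.8] [0.6184 0.2146 0.    ]
scene screws 0.58 [210.  138.6] [ 0.5507 -0.2421  0.    ]
scene fence 515 [-0.0019  0.6806] [-0.0147  0.0147] -0.29670789112700424 0.17850087122361913
x at wheel y 0.680709592695228
side stop 0.83 [256.2 220.8] [0.6012 0.0089 0.    ]
side wheel_center 0.8 [265.1 184.1] [ 0.5993 -0.0587  0.07  ]
side red_tooth 0.75 [271.4 196. ] [ 0.5705 -0.0196  0.07  ]
side pointer 0.68 [248.  176.5] [ 0.6455 -0.0581  0.084 ]
side lock_tip 0.59 [265.1 213.5] [0.5561 0.0812 0.106 ]
side strip 0.76 [277.2 154. ] [ 0.6306 -0.2875  0.    ]
side offcut 0.69 [321.6 214.9] [ 0.4448 -0.0649  0.    ]
side glue 0.65 [222.1 283.2] [0.6121 0.221  0.    ]
side screws 0.65 [298.2 166.2] [ 0.5541 -0.2482  0.    ]
side fence 425 [-0.0038  0.6773] [-0.0137  0.0149] -0.29984458576885054 0.17967591718706566
x at wheel y 0.6775140313312596
```

View pics/wrist1.png

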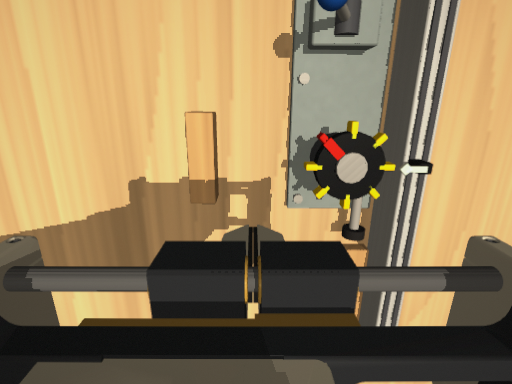

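The wrist view shows the red tooth at (322,135), up-left of the hub (351,167). So it is at 135° = click 3, and the neighbouring yellow teeth are at rest. Fence yaw is about 0.

```bash
python3 - <<'E'
from h import *
c=env.capture("wrist"); im=c["img"]; h=cv2.cvtColor(im,cv2.COLOR_BGR2HSV)
m=(((h[...,0]>22)&(h[...,0]<35)&(h[...,1]>200))*255).astype(np.uint8); m[:, :295]=0;m[:,405:]=0;m[:110]=0;m[215:]=0
n,_,st,ce=cv2.connectedComponentsWithStats(m)
pts=[]
for k in range(1,n):
    if st[k,4]>15:
        p=at_z(c,ce[k],.078); pts.append(p); print(st[k],ce[k].round(1),p.round(4))
pts=np.array(pts)
A=np.c_[2*pts[:,:2],np.ones(len(pts))]; x=np.linalg.lstsq(A,(pts[:,:2]**2).sum(1),rcond=None)[0]
print("center",x[:2],"r",np.sqrt(x[2]+x[:2]@x[:2])); d=pts[:,:2]-x[:2]; print(np.degrees(np.arctan2(d[:,1],d[:,0])).round(1))
E
python3 t.py .527 -.073 .06 90
```

```text
[347 120  11  18 140] [352.7 127. ] [ 0.5979 -0.0191  0.078 ]
[373 132  15  13 119] [380.  137.5] [ 0.6263 -0.0291  0.078 ]
[304 161  14  10 111] [310.5 165.1] [ 0.5588 -0.0574  0.078 ]
[383 161  12   9  84] [388.8 165.6] [ 0.6393 -0.0575  0.078 ]
[314 185  13  13 101] [319.7 190.9] [ 0.5704 -0.0849  0.078 ]
[368 185  12  13  79] [373.4 191.4] [ 0.6271 -0.0853  0.078 ]
[340 194  10  14  94] [345.3 201.6] [ 0.5987 -0.0968  0.078 ]
center [ 0.5990405 -0.0578061] r 0.039494153530752404
[  91.7   46.5  179.4    0.4 -136.5  -44.4  -90.5]
shift [  6.8  26.7 139.9] rot [0.  0.  0.3]
```

Request:
{"fn": "send_rows", "kwargs": {"series": [[0, [7, 27, 50], [0, 0, 0.3]], [0, [7, 27, 100], [0, 0, 0.3]], [0, [7, 27, 130], [0, 0, 0.3]], [0, [7, 27, 140], [0, 0, 0.3]], [0, [7, 27, 140], [0, 0, 0.3]], [0, [7, 34, 140], [0, 0, 0.3]], [0, [7, 40, 140], [0, 0, 0.3]], [0, [7, 40, 140], [0, 0, 0.3]]]}}

```text
clock: 4.85
ee_pos: [0.5428, -0.0729, 0.0617]
tcp_rot: [0.708, 0.707, 0.001, 0.002]
force: [0.4, -0.1, 0.6]
gripper_width: 0.0003
```

```bash
python3 - <<'E'
from h import *
s=env.sense(); print(s["force"],s["ee_pos"])
c=env.capture("wrist"); cv2.imwrite("pics/w2.png",c["img"])
a=env.capture("side"); r=env.pinpoint("red_tooth","side"); print(at_z(a,r[0]["xy"],.07) if r else r)
E
```

```text
[ 0.42339566 -0.13876278  0.55749841] [ 0.54278376 -0.07290266  0.06168806]
[ 0.57263351 -0.02923191  0.07      ]
```

View pics/w2.png

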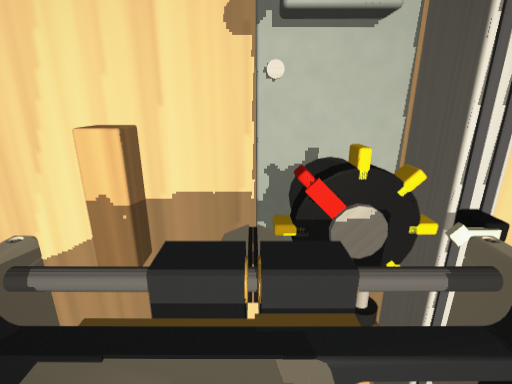

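The finger sits beside the disc behind the yellow tooth at (285,226), with no contact force. Red is still at click 3. Making the first stroke.

Request:
{"fn": "send_rows", "kwargs": {"series": [[0, [5, -1, 0], [0, 0, 0]], [0, [9, -1, 0], [0, 0, 0]], [0, [13, -1, 0], [0, 0, 0]], [0, [17, -1, 0], [0, 0, 0]], [0, [21, -1, 0], [0, 0, 0]], [0, [25, -1, 0], [0, 0, 0]], [0, [29, -1, 0], [0, 0, 0]], [0, [29, -1, 0], [0, 0, 0]], [0, [29, -1, 0], [0, 0, 0]]]}}

```text
clock: 5.9
ee_pos: [0.5394, -0.0436, 0.0605]
tcp_rot: [0.707, 0.707, 0.0, 0.001]
force: [-1.3, 0.9, 0.1]
gripper_width: 0.0004
```

```bash
cat > k.py <<'E'
from h import *
import sys
W=np.array([.599,-.058])
s=env.sense(); print(s["clock"],np.round(s["force"],2),np.round(s["ee_pos"],4))
for n in("wrist","side","scene"):
    c=env.capture(n)
    if len(sys.argv)>1: cv2.imwrite(f"pics/{n}{sys.argv[1]}.png",c["img"])
    h=cv2.cvtColor(c["img"],cv2.COLOR_BGR2HSV); m=(((h[...,0]<6)|(h[...,0]>174))&(h[...,1]>170)&(h[...,2]>70))
    v,u=np.nonzero(m); P=np.array([at_z(c,(a,b),.078)[:2] for a,b in zip(u,v)])-W if len(u) else np.zeros((0,2))
    P=P[(np.hypot(*P.T)<.052)] if len(P) else P
    if len(P)>5:
        d=P.mean(0); print(n,len(P),"red angle",np.degrees(np.arctan2(d[1],d[0])).round(1))
    r=env.pinpoint("red_tooth",n)
    if r:
        d=at_z(c,r[0]["xy"],.07)[:2]-W; print("  net",round(r[0]["conf"],2),np.degrees(np.arctan2(d[1],d[0])).round(1),np.hypot(*d).round(3))
E
python3 k.py
```

```text
5.9 [-1.27  0.93  0.07] [ 0.5394 -0.0436  0.0605]
wrist 822 red angle 114.6
  net 0.62 115.6 0.047
side 30 red angle 113.9
  net 0.86 113.6 0.041
scene 41 red angle 109.5
  net 0.67 113.5 0.046
```

```bash
python3 k.py 3; python3 - <<'E'
import cv2
b=cv2.imread("pics/side3.png")[140:240,210:330];a=cv2.imread("pics/wrist3.png")
cv2.imwrite("pics/c3.png",cv2.hconcat([cv2.resize(a[100:310,180:460],(400,300)),cv2.resize(b,(360,300),interpolation=cv2.INTER_CUBIC)]))
E
```

```text
6.2 [-2.87  1.14 -0.24] [ 0.5395 -0.0441  0.0605]
wrist 824 red angle 115.2
  net 0.59 118.2 0.044
side 30 red angle 113.9
  net 0.61 119.3 0.045
scene 40 red angle 109.4
  net 0.62 120.7 0.041
```

View pics/c3.png

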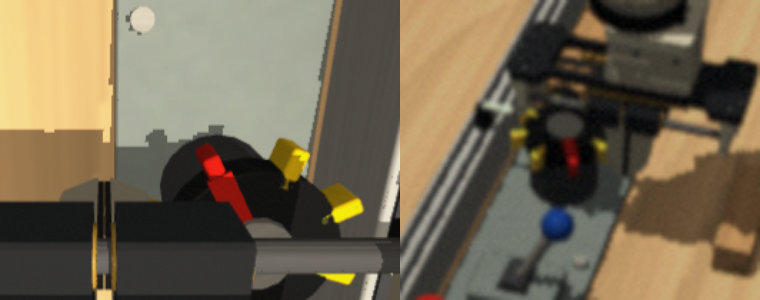

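The red tooth is at about 115°, just short of half way (crop (215,170) left, (572,155) right). The finger corner seems rounded and is sliding off the tooth tip, so I need to go a bit deeper.

Request:
{"fn": "send_rows", "kwargs": {"series": [[0, [1, 2, 0], [0, 0, 0]], [0, [2, 4, 0], [0, 0, 0]], [0, [3, 5, 0], [0, 0, 0]], [0, [4, 5, 0], [0, 0, 0]], [0, [4, 5, 0], [0, 0, 0]]]}}

```text
clock: 7.0
ee_pos: [0.5421, -0.0384, 0.0601]
tcp_rot: [0.707, 0.707, -0.001, -0.001]
force: [-10.7, 5.4, 6.1]
gripper_width: 0.0007
```

```bash
python3 k.py
```

```text
7.0 [-10.7    5.38   6.11] [ 0.5421 -0.0384  0.0601]
wrist 686 red angle 107.5
  net 0.81 106.2 0.046
side 27 red angle 106.7
  net 0.83 108.7 0.042
scene 33 red angle 102.5
  net 0.92 110.4 0.045
```

Force is radial at the tooth end: the finger is riding over the tip, so the fingertip is thinner than I assumed. The wheel is past half way, so I'll back straight out.

Request:
{"fn": "send_rows", "kwargs": {"series": [[0, [0, -6, 0], [0, 0, 0]], [0, [0, -12, 0], [0, 0, 0]], [0, [0, -16, 0], [0, 0, 0]], [0, [0, -16, 0], [0, 0, 0]], [0, [0, -16, 0], [0, 0, 0]]]}}

```text
clock: 7.8
ee_pos: [0.5265, -0.0387, 0.0604]
tcp_rot: [0.707, 0.707, -0.001, -0.001]
force: [-0.5, 0.5, -0.3]
gripper_width: 0.0003
```

```bash
python3 k.py; python3 t.py .527 -.076 .060 90; python3 - <<'E'
# finger tip geometry from the scene/side depth: points near the TCP
from h import *
p=np.array(env.sense()["ee_pos"])
for n in("side","scene"):
    c=env.capture(n); v,u=np.nonzero(c["z_map"]>0); k=np.abs(np.c_[u,v]-proj(c,p)).max(1)<40
    P=np.array([at_depth(c,q) for q in np.c_[u,v][k]])-p
    for lo,hi in((0,.01),(.01,.02),(.02,.035)):
        Q=P[(P[:,2]>lo)&(P[:,2]<hi)&(abs(P[:,0])<.03)&(abs(P[:,1])<.025)]
        if len(Q): print(n,lo,len(Q),Q.min(0).round(4),Q.max(0).round(4))
E
```

```text
7.8 [-0.55  0.5  -0.27] [ 0.5265 -0.0387  0.0604]
wrist 1059 red angle 108.6
  net 0.98 105.8 0.045
side 25 red angle 106.4
  net 0.68 104.2 0.051
scene 20 red angle 103.3
  net 0.9 123.6 0.034
shift [-37.5   0.8   0.1] rot [-0.2  0.   0. ]
side 0 29 [-0.0146  0.0077  0.0001] [0.0138 0.0145 0.0095]
side 0.01 42 [-0.0173 -0.0092  0.0109] [0.0168 0.0147 0.02  ]
side 0.02 72 [-0.018  -0.0046  0.02  ] [0.0177 0.0149 0.0349]
scene 0 15 [-0.007   0.0064  0.0001] [0.0137 0.0108 0.0097]
scene 0.01 30 [-0.0162 -0.0093  0.0105] [0.0196 0.0117 0.0199]
scene 0.02 50 [-0.0159 -0.0035  0.02  ] [0.0209 0.0139 0.0342]
```

```bash
python3 k.py 4; python3 - <<'E'
import cv2
b=cv2.imread("pics/side4.png")[140:240,210:330];a=cv2.imread("pics/wrist4.png")
cv2.imwrite("pics/c4.png",cv2.hconcat([cv2.resize(a[100:310,230:510],(400,300)),cv2.resize(b,(360,300),interpolation=cv2.INTER_CUBIC)]))
E
```

```text
8.2 [ 0.63 -0.52  0.38] [ 0.5262 -0.0385  0.0601]
wrist 1062 red angle 108.6
  net 0.95 106.4 0.045
side 24 red angle 106.2
  net 0.69 108.5 0.047
scene 22 red angle 103.3
  net 0.87 114.8 0.036
```

View pics/c4.png

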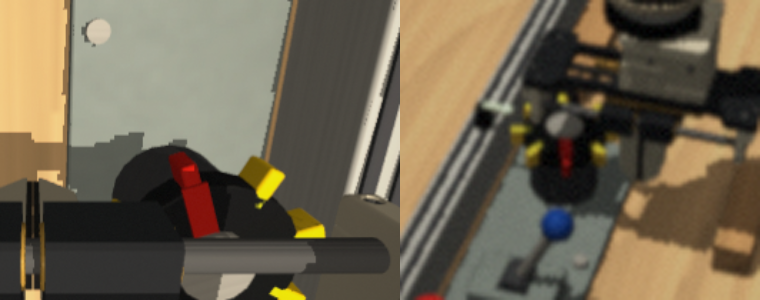

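Request:
{"fn": "send_rows", "kwargs": {"series": [[0, [-20, -3, 0], [0, 0, 0]], [0, [-42, -3, 8], [0, 0, 0]], [0, [-42, -3, 15], [0, 0, 0]], [0, [-42, -3, 15], [0, 0, 0]], [0, [-42, -3, 15], [0, 0, 0]]]}}

```text
clock: 9.0
ee_pos: [0.523, -0.0795, 0.0452]
tcp_rot: [0.707, 0.708, -0.001, -0.001]
force: [-0.3, 0.2, -0.2]
gripper_width: 0.0004
```

```bash
python3 k.py 5; python3 - <<'E'
import cv2
cv2.imwrite("pics/c5.png",cv2.imread("pics/wrist5.png"))
E
```

```text
9.0 [-0.26  0.23 -0.19] [ 0.523  -0.0795  0.0452]
wrist 1671 red angle 109.0
  net 0.92 108.6 0.046
side 41 red angle 106.1
  net 0.78 106.1 0.038
scene 46 red angle 101.9
  net 0.59 112.8 0.034
```

View pics/c5.png

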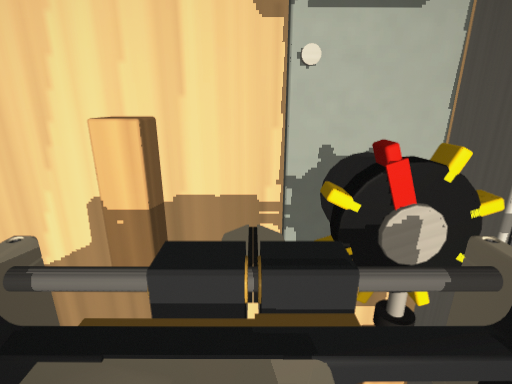

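The wheel is standing at about 28° (yellow tooth at (340,195), red at (390,155)) with the finger clear, so it is hung up between clicks 3 and 4. I'll now push the following tooth from behind, using the thicker part of the finger, and bring it to the click.

Request:
{"fn": "send_rows", "kwargs": {"series": [[0, [-10, 0, 0], [0, 0, 0]], [0, [-10, 0, 0], [0, 0, 0]], [0, [-10, 10, 0], [0, 0, 0]], [0, [-10, 20, 0], [0, 0, 0]], [0, [-6, 20, 0], [0, 0, 0]], [0, [-2, 20, 0], [0, 0, 0]], [0, [2, 20, 0], [0, 0, 0]], [0, [5, 20, 0], [0, 0, 0]], [0, [7, 20, 0], [0, 0, 0]], [0, [7, 20, 0], [0, 0, 0]]]}}

```text
clock: 10.3
ee_pos: [0.5431, -0.0729, 0.0454]
tcp_rot: [0.707, 0.708, -0.001, -0.001]
force: [0.1, -0.7, 0.1]
gripper_width: 0.0007
```

```bash
python3 k.py
```

```text
10.3 [ 0.11 -0.74  0.13] [ 0.5431 -0.0729  0.0454]
wrist 1563 red angle 89.6
  net 0.67 89.2 0.047
side 42 red angle 86.8
  net 0.56 86.4 0.046
scene 46 red angle 84.2
  net 0.77 89.2 0.039
```

Click 4 is reached (red at 90°). Continuing on the same tooth to click 5.

Request:
{"fn": "send_rows", "kwargs": {"series": [[0, [4, 0, 0], [0, 0, 0]], [0, [8, 0, 0], [0, 0, 0]], [0, [12, 0, 0], [0, 0, 0]], [0, [16, 0, 0], [0, 0, 0]], [0, [19, 1, 0], [0, 0, 0]], [0, [22, 2, 0], [0, 0, 0]], [0, [25, 2, 0], [0, 0, 0]], [0, [28, 2, 0], [0, 0, 0]], [0, [28, 2, 0], [0, 0, 0]]]}}

```text
clock: 11.5
ee_pos: [0.5453, -0.0443, 0.0454]
tcp_rot: [0.706, 0.708, -0.001, -0.001]
force: [-0.3, 1.1, -0.1]
gripper_width: 0.0001
```

```bash
python3 k.py
```

```text
11.5 [-0.3   1.15 -0.05] [ 0.5453 -0.0443  0.0454]
wrist 1102 red angle 48.3
  net 0.93 43.3 0.046
side 27 red angle 47.2
  net 0.73 55.9 0.041
scene 24 red angle 42.0
  net 0.73 49.8 0.033
```

Click 5 (red at 45°). Backing out, round and in behind the next tooth.

Request:
{"fn": "send_rows", "kwargs": {"series": [[0, [0, -12, 0], [0, 0, 0]], [0, [0, -24, 0], [0, 0, 0]], [0, [0, -24, 0], [0, 0, 0]], [0, [-31, -24, 0], [0, 0, 0]], [0, [-31, -24, 0], [0, 0, 0]], [0, [-31, -12, 0], [0, 0, 0]], [0, [-31, -2, 0], [0, 0, 0]], [0, [-31, -2, 0], [0, 0, 0]]]}}

```text
clock: 12.6
ee_pos: [0.5456, -0.0748, 0.0456]
tcp_rot: [0.706, 0.708, 0.0, -0.0]
force: [0.3, 0.5, -0.5]
gripper_width: 0.0006
```

```bash
python3 k.py
```

```text
12.6 [ 0.28  0.49 -0.46] [ 0.5456 -0.0748  0.0456]
wrist 1510 red angle 45.6
  net 0.92 44.0 0.048
side 43 red angle 45.3
  net 0.71 37.6 0.044
scene 42 red angle 42.4
  net 0.81 39.5 0.04
```

Request:
{"fn": "send_rows", "kwargs": {"series": [[0, [4, -1, 0], [0, 0, 0]], [0, [8, -2, 0], [0, 0, 0]], [0, [12, -2, 0], [0, 0, 0]], [0, [16, -2, 0], [0, 0, 0]], [0, [20, -1, 0], [0, 0, 0]], [0, [24, 0, 0], [0, 0, 0]], [0, [27, 0, 0], [0, 0, 0]], [0, [30, 0, 0], [0, 0, 0]], [0, [30, 0, 0], [0, 0, 0]]]}}

```text
clock: 13.8
ee_pos: [0.5429, -0.0445, 0.0453]
tcp_rot: [0.706, 0.708, -0.001, -0.001]
force: [0.6, 2.0, 0.3]
gripper_width: 0.0005
```

```bash
python3 k.py
```

```text
13.8 [0.58 1.99 0.33] [ 0.5429 -0.0445  0.0453]
wrist 451 red angle -5.3
  net 0.72 1.0 0.048
side 23 red angle 1.7
  net 0.95 4.2 0.052
scene 40 red angle 4.5
  net 0.96 -3.8 0.037
```

The red tooth is at about the pointer. I'll retract, lift and check from above.

Request:
{"fn": "send_rows", "kwargs": {"series": [[0, [0, -12, 0], [0, 0, 0]], [0, [0, -26, 0], [0, 0, 0]], [0, [0, -26, 0], [0, 0, 0]], [0, [0, -40, -50], [0, 0, 0]], [0, [0, -50, -100], [0, 0, 0]], [0, [0, -50, -150], [0, 0, 0]], [0, [0, -50, -155], [0, 0, 0]], [0, [0, -50, -155], [0, 0, 0]]]}}

```text
clock: 14.9
ee_pos: [0.4946, -0.0461, 0.2024]
tcp_rot: [0.707, 0.707, 0.0, 0.001]
force: [-1.3, 1.0, -1.2]
gripper_width: 0.0006
```

```bash
python3 k.py 6; python3 - <<'E'
from h import *
for n in("wrist","side","scene"):
    c=env.capture(n); r=env.pinpoint("lock_tip",n)
    if r: print(n,r[0]["conf"],r[0]["xy"],at_z(c,r[0]["xy"],.106).round(4))
E
python3 t.py .515 .085 .088 90
```

```text
14.9 [-1.3   1.01 -1.24] [ 0.4946 -0.0461  0.2024]
wrist 251 red angle -0.1
  net 0.96 0.8 0.048
side 39 red angle 2.9
  net 0.89 -2.7 0.04
scene 42 red angle 1.9
  net 0.8 -10.5 0.05
wrist 0.85 [338.8, 39.6] [0.5607 0.0864 0.106 ]
side 0.46 [261.7, 213.5] [0.5634 0.0836 0.106 ]
scene 0.53 [266.8, 196.1] [0.5598 0.087  0.106 ]
shift [130.2  22.4 112.3] rot [-0.2 -0.1  0.1]
```

View pics/wrist6.png

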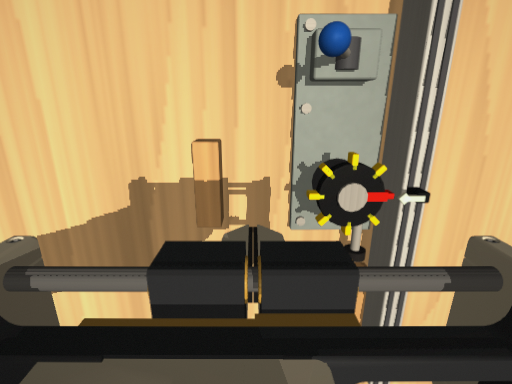

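The red tooth sits at the pointer ((380,197) against tip (400,198)), angle ~0°. The knob is at (335,40), about (0.561, 0.086). On to the lever.

Request:
{"fn": "send_rows", "kwargs": {"series": [[0, [50, 10, 0], [0, 0, 0]], [0, [100, 18, 0], [0, 0, 0]], [0, [130, 20, 0], [0, 0, 0]], [0, [131, 20, 0], [0, 0, 0]], [0, [131, 20, 50], [0, 0, 0]], [0, [131, 20, 100], [0, 0, 0]], [0, [131, 20, 113], [0, 0, 0]], [0, [131, 20, 113], [0, 0, 0]], [0, [131, 20, 113], [0, 0, 0]]]}}

```text
clock: 16.4
ee_pos: [0.5137, 0.0859, 0.0889]
tcp_rot: [0.707, 0.708, -0.0, -0.001]
force: [-0.2, -0.6, 0.2]
gripper_width: 0.0008
```

Request:
{"fn": "send_rows", "kwargs": {"series": [[0, [0, 10, 0], [0, 0, 0]], [0, [0, 20, 0], [0, 0, 0]], [0, [0, 30, 0], [0, 0, 0]], [0, [0, 40, 0], [0, 0, 0]], [0, [0, 50, 0], [0, 0, 0]], [0, [0, 58, 0], [0, 0, 0]], [0, [0, 66, 0], [0, 0, 0]], [0, [0, 74, 0], [0, 0, 0]], [0, [0, 80, 0], [0, 0, 0]], [0, [0, 80, 0], [0, 0, 0]]]}}

```text
clock: 17.4
ee_pos: [0.5945, 0.086, 0.0886]
tcp_rot: [0.707, 0.708, 0.0, -0.001]
force: [0.0, 0.0, 0.6]
gripper_width: 0.0006
```

Request:
{"fn": "send_rows", "kwargs": {"series": [[0, [0, 3, 0], [0, 0, 0]], [0, [0, 6, 0], [0, 0, 0]], [0, [0, 9, 0], [0, 0, 0]], [0, [0, 9, 0], [0, 0, 0]]]}}

```text
clock: 17.8
ee_pos: [0.6035, 0.086, 0.0885]
tcp_rot: [0.707, 0.707, -0.0, -0.001]
force: [-1.4, -0.6, 1.1]
gripper_width: 0.0004
```

Only about 1.4 N so far, so not clearly at the stop. I'll push on in small steps.

Request:
{"fn": "send_rows", "kwargs": {"series": [[0, [0, 2, 0], [0, 0, 0]], [0, [0, 4, 0], [0, 0, 0]], [0, [0, 4, 0], [0, 0, 0]], [0, [0, 4, 0], [0, 0, 0]]]}}

```text
clock: 18.2
ee_pos: [0.604, 0.086, 0.0883]
tcp_rot: [0.706, 0.708, -0.003, -0.003]
force: [-14.0, -0.6, 10.3]
gripper_width: 0.0003
```

The force rises to 14 N with no further advance: that is the end stop. Backing off, lifting and checking.

Request:
{"fn": "send_rows", "kwargs": {"series": [[0, [0, -10, 0], [0, 0, 0]], [0, [0, -30, 0], [0, 0, 0]], [0, [0, -50, 0], [0, 0, 0]], [0, [0, -70, -40], [0, 0, 0]], [0, [0, -100, -80], [0, 0, 0]], [0, [-50, -100, -115], [0, 0, 0]], [0, [-90, -100, -115], [0, 0, 0]], [0, [-130, -100, -115], [0, 0, 0]], [0, [-130, -100, -115], [0, 0, 0]], [0, [-130, -100, -115], [0, 0, 0]]]}}

```text
clock: 19.2
ee_pos: [0.5052, -0.0451, 0.2042]
tcp_rot: [0.707, 0.707, -0.002, -0.002]
force: [-0.7, 0.4, -0.6]
gripper_width: 0.0002
```

```bash
python3 k.py 7; python3 - <<'E'
from h import *
for n in("wrist","side","scene"):
    c=env.capture(n)
    for l in ("lock_tip","offcut","strip","glue","screws"):
        r=env.pinpoint(l,n)
        if r: print(n,l,round(r[0]["conf"],2),at_z(c,r[0]["xy"],.104 if l=="lock_tip" else 0).round(4))
E
```

```text
19.2 [-0.73  0.39 -0.6 ] [ 0.5052 -0.0451  0.2042]
wrist 271 red angle -0.0
  net 0.86 -0.4 0.047
side 39 red angle 3.0
  net 0.91 -3.8 0.043
scene 43 red angle 2.1
  net 0.71 -1.7 0.051
wrist lock_tip 0.77 [0.6332 0.0853 0.104 ]
wrist offcut 0.65 [ 0.4348 -0.0639  0.    ]
side lock_tip 0.6 [0.6381 0.0852 0.104 ]
side offcut 0.79 [ 0.4521 -0.0689  0.    ]
side strip 0.71 [ 0.635  -0.2926  0.    ]
side glue 0.77 [0.6146 0.2147 0.    ]
side screws 0.61 [ 0.5526 -0.2585  0.    ]
scene lock_tip 0.7 [0.6371 0.0945 0.104 ]
scene offcut 0.81 [ 0.4419 -0.0619  0.    ]
scene strip 0.77 [ 0.6455 -0.2927  0.    ]
scene glue 0.63 [0.6174 0.2162 0.    ]
scene screws 0.56 [ 0.546  -0.2463  0.    ]
```

View pics/wrist7.png

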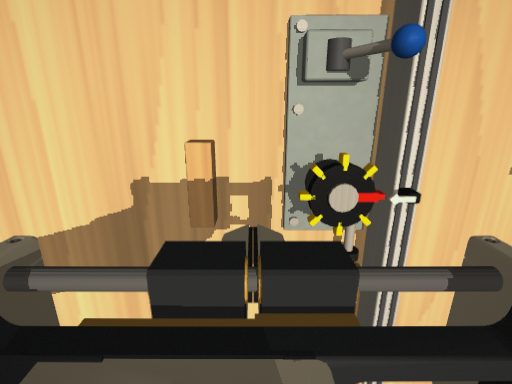

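The picture shows the lever fully over, with the knob at (408,40), x ≈ 0.633 against an expected 0.632. The red tooth is at the pointer ((372,197) against (393,198)). The loose things are unmoved and the robot is clear.

```bash
python3 -c "
from cell import env
print(env.close_job())"
```

```text
the job is handed in; nothing more can be done
None
```

The stop is set and the job is handed in, at about 19 s of the 58 s allowed. I flicked the wheel clockwise from click 3 to click 6, then pushed the lock lever over to its end stop.

**Last checks**
- **Wheel:** the red tooth sits at the pointer. The wrist camera reads 0°. The side and scene cameras read between −4° and +3°, which is within their error.
- **Lever:** the knob's x is 0.633–0.638 m, against 0.632 m expected at the end stop. The push stopped advancing there at 14 N in x and 10 N in z.
- **Loose things:** the strip, offcut, glue bottle and jar show no movement beyond the roughly 1 cm spread of the readings.
- **Robot:** clear of everything when handed in.

**What went wrong on the way:** on the first stroke the tapered fingertip slid over the end of the tooth, with about 13 N on it. The wheel was left about 27° on, past half way, and did not snap to click 4 by itself as described. I lowered the finger and pushed the following tooth to bring it to click 4. Clicks 5 and 6 then went normally, and the wheel never went past the mark.

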